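Cover the crucible and hold it up, ready for the oven

ROBOT

A 6-joint arm with a two-finger parallel gripper is mounted at the origin on a cart in front of the work surface, level with it; the furniture and walls round the work are solid. World frame = base frame: x ahead of the robot, y to its left, z up, the work surface at z = 0. Lengths are in mm, angles in rad, forces in N, time in s.
With the tool pointing down it reaches from about 350 to 975 mm from the base axis. Payload 7.1 kg.
Tool frame: the origin (TCP) lies between the finger pads; the fingertips stand 14 mm ahead of it and the grasp point (between the pads) lies 5 mm behind it; z points along the fingers, y is the direction in which the jaws open and shut (so a half turn about z gives the same grasp; the last joint's range is limited). The gripper opens to 88 mm and grips with 3 to 60 N. Pads are 20 mm wide; open, the fingers measure 115 mm over their backs; the gripper's body (75 mm by 178 mm) begins 61 mm behind the grasp point.
Start: joints at [1.148, 0.423, 1.63, -0, 1.089, -0.019], TCP at [245.54, 574.73, 236.675] pointing down, gripper open.
Joint ranges: [-3, 3], [-0.9, 2.11], [0.09, 2.58], [-1.31, 4.45], [0.11, 2.69], [-2.54, 2.54]. Speed limits (rad/s): [2.39, 2.39, 3.01, 3.14, 3.14, 3.14].

INTERFACE

Orientations are given as a rotation vector (axis times angle).
In Python, from workcell import get_obs, get_image, calibration, close_job, regions_of, place_of gives the robot as it stands.
- The arm moves only by the tool move_arm, never from a script. Its argument "deltas" is a list of rows, each a list of 5 numbers: the closure in counts, from 0 (fully open) to 255 (shut), then the shift along the tool's x, y, z in m, then the turn about the tool's z in rad. In form: [[grip, x, y, z, roll], ...]. A call has 1 to 5 rows; each row is the pose to reach, as a shift and turn from the pose commanded when the call began, along the tool's axes at that moment; what a row does not reach only later rows make up. A row lasts 1/12 s, in which the tool goes at most 41.7 mm and 7.16 degrees, less where a joint would pass 70% of its speed; a pose out of reach is approached as far as the arm can. A call with a gripper value outside its range is refused whole. The fingers move at their own pace and stop on an object; the grip force is fixed at half the most. Time passes only in rows, so rows that repeat a pose let the fingers close. It gives the time, the measured TCP pose, the force and the opening at its end, in the units of the state.
- get_obs(): the state, without advancing time (a new reading comes with each control period).
- get_image(name): name is "scene" or "side" or "wrist"; returns the picture (480x640x3 uint8, blue, green, red); there is no depth.
- calibration(name): a dict with "intrinsics" (3x3 intrinsics, pixels), "world_to_cam" (4x4, takes a point from world to camera coordinates); the wrist camera has in their place "hand_eye" (4x4, takes a point from camera to tool coordinates, whose origin is the TCP and whose axes are the flange's). Camera axes: x right, y down, z forward; pixel columns grow to the right and rows downward; lengths in mm; the calibration is good to about 2 mm. A picture is of the moment at which its call begins: read the wrist's pose just before it. calibration takes no time and is no camera call.
- close_job(): hands the job in, once; it reports no verdict.
Trained networks look in the newest picture that a camera, given by its name, has taken for a name from the list of things; names that differ only in an ending like _2 or _b are one class to them, and where a whole thing is asked for, a point or a joint stands for the part that bears it (a point fixed in the world has none). Each returns a list of dicts, best first, with "conf" (0 to 1); they miss things now and then, are a little off and sometimes report something else, mostly with a low value. They report only what shows in the picture. A call takes as long as a camera call.
- regions_of(camera, name): "region" (480x640 bool, what is visible of it).
- place_of(camera, name): "location" ([x, y, z] in mm, in world coordinates, good to about 4 mm: a listed point, or the origin of a listed thing).
The state is a dict: "t": time; "qpos": joint angles; "qvel": joint speeds; "joint_torque": joint torques, N m; "ee_pos": TCP position; "orientation": TCP orientation; "ft_force": force on the tool from outside, world axes, zero at the start; "moment": the same for the moment, N m; "width": finger opening in mm.
Only numpy, scipy, OpenCV 4.12 (cv2) and the standard library are available. Lean on these libraries where they do the work, as an engineer would, in place of code of your own. Each camera call takes 0.05 s, during which the arm holds its last target.

TASK

Put the larger loose cover onto the larger crucible while it stands in its metal block, so that the cover sits seated and level on the rim, and let go of it. Then grip the crucible by its body, lift it with its cover on out of the block until its foot is at least 10 cm above the bench, and keep it there, steady and level: the program finishes while still holding the crucible in the air. Leave the small crucible and the small cover where they are, and never tip the crucible.

Things in the scene. Friction and masses are not known exactly. Their poses are not given: they have to be found in the camera images.
- crucible: The larger crucible: straight round open pot of white ceramic, outside diameter 60 mm, 80 mm tall, wall 6 mm (bore 48 mm), about 0.26 kg. It stands loose and upright in the round well of the metal block, its foot about 16 mm above the bench and its rim about 96 mm above it. Origin: centre of its underside; z up through the mouth.
- cover: Larger cover, white ceramic, lying knob up on the bench: disc 54 mm across, 4 mm thick; boss below it 45 mm across, 5 mm deep, bevelled (1.5 mm play all round in the bore); round knob on top 14 mm across, 18 mm tall. Origin: centre of the underside of the boss; disc 5 to 9 mm, knob 9 to 27 mm above it; z up. About 0.06 kg. Seated, its origin is 75 mm above the crucible's and its disc stays inside the crucible's outside.
- stand: Square aluminium block, 100 x 100 x 30 mm, fixed to the bench, with a round well of 66 mm diameter, 14 mm deep in the middle of its top, in which the larger crucible stands. Origin: centre of its underside on the bench; z up, x and y along its sides.
- small_crucible: Bystander: a small white ceramic crucible standing on the bench, outside diameter 40 mm, 50 mm tall. Origin: centre of its underside; z up. Leave it alone.
- small_cover: Bystander: the small crucible's cover lying on the bench, disc of 35 mm diameter, knob 10 mm in diameter, 23 mm tall in all; too small for the larger crucible. Origin: centre of its underside; z up. Leave it alone.

How it is judged:
By the outcome, as a careful person would: the job done as asked, in the order asked, and still so for the second after the job is handed in, while the arm keeps its last pose, push and grip.
It also fails if it takes over 64 s, if anything falls off the work surface, if the arm or the gripper's body presses on something with over 40 N, if the wrist force passes 120 N, or if a joint passes its speed limit or range.

## Working session

There is one attempt and no reset: what is moved stays moved. The work goes in short steps, Python scripts to look and compute and a tool call to move; the robot and the scene stay as the last step left them, time stands still between calls to the robot, and variables do not carry over. Pictures are saved under pics/ and viewed, and the job is handed in when it is done.

Besides the shell and the picture viewer there is one more tool, called after "Call:" by a JSON object that holds its "method" and its "body", one argument or row to a line. move_arm: Moves the arm, as the interface text tells. Its arguments: {"type":"object","properties":{"deltas":{"type":"array","items":{"type":"array","items":{"type":"number"}}}},"required":["deltas"]}

```bash
mkdir -p pics; ls; python3 - <<'E'
from workcell import *
import cv2,numpy as np
o=get_obs();print({k:np.round(v,3).tolist() for k,v in o.items()})
for c in ["scene","side","wrist"]:
    cv2.imwrite(f"pics/{c}0.png",get_image(c))
    k=calibration(c);print(c,{a:np.round(b,3).tolist() for a,b in k.items()})
    for n in ["crucible","cover","stand","small_crucible","small_cover"]:
        print(n,[(np.round(p["location"],1).tolist(),round(p["conf"],2)) for p in place_of(c,n)])
print(get_obs()["t"])
E
```

```text
pics
{'t': 0.0, 'qpos': [1.148, 0.424, 1.631, -0.0, 1.089, -0.019], 'qvel': [-0.001, 0.0, -0.0, 0.001, -0.002, 0.001], 'joint_torque': [-0.001, -54.463, -27.367, 0.064, 0.023, -0.0], 'ee_pos': [245.345, 574.275, 235.926], 'orientation': [-0.63, -3.077, 0.002], 'ft_force': [-0.468, 0.248, 0.003], 'moment': [0.024, -0.011, -0.005], 'width': 87.839}
scene {'intrinsics': [[560.969, 0.0, 330.276], [0.0, 560.969, 238.272], [0.0, 0.0, 1.0]], 'world_to_cam': [[-0.998, -0.051, -0.022, 524.044], [-0.002, 0.429, -0.903, 33.894], [0.055, -0.902, -0.428, 846.128], [0.0, 0.0, 0.0, 1.0]]}
crucible [([557.4, 106.2, 14.5], 0.81)]
cover []
stand [([552.4, 111.5, 4.7], 0.89)]
small_crucible [([601.9, -161.2, -0.7], 0.72)]
small_cover [([467.8, -72.2, -2.4], 0.63)]
side {'intrinsics': [[527.746, 0.0, 310.341], [0.0, 527.746, 240.389], [0.0, 0.0, 1.0]], 'world_to_cam': [[0.162, 0.987, -0.0, -113.753], [0.865, -0.142, -0.48, -427.799], [-0.474, 0.078, -0.877, 1162.389], [0.0, 0.0, 0.0, 1.0]]}
crucible [([554.2, 114.4, 12.0], 0.64)]
cover [([451.1, -230.7, 0.7], 0.95)]
stand [([553.1, 109.5, 0.7], 0.89)]
small_crucible [([600.5, -158.6, 2.7], 0.9)]
small_cover [([451.3, -233.9, 0.7], 0.66)]
wrist {'intrinsics': [[346.614, 0.0, 324.66], [0.0, 346.614, 237.199], [0.0, 0.0, 1.0]], 'hand_eye': [[-0.0, -0.963, -0.27, 72.92], [1.0, -0.001, 0.0, 0.29], [-0.001, -0.27, 0.963, -147.056], [0.0, 0.0, 0.0, 1.0]]}
crucible []
cover []
stand []
small_crucible []
small_cover []
0.9
```

View pics/scene0.png

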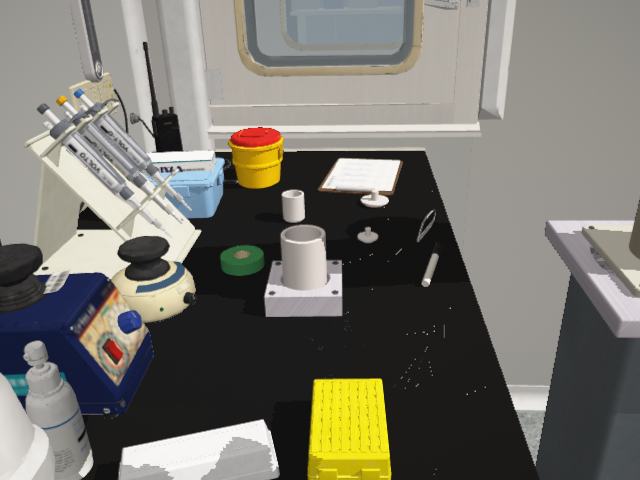

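View pics/side0.png

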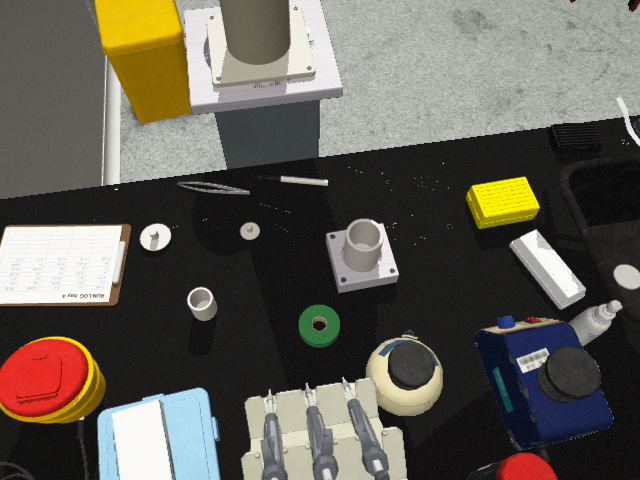

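View pics/wrist0.png

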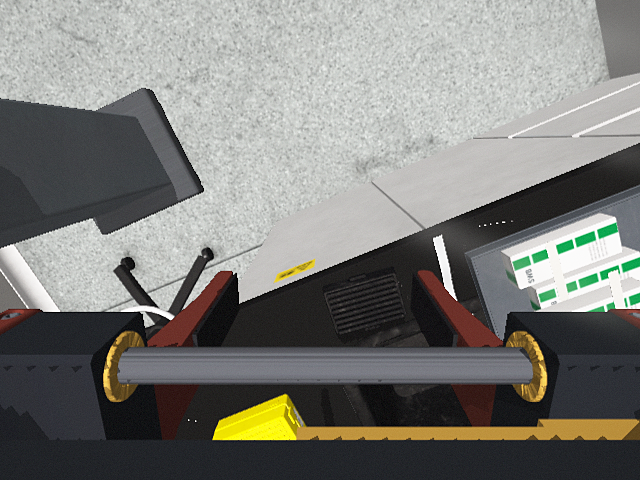

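```bash
cat > h.py <<'E'
from workcell import *
import cv2,numpy as np
from scipy.spatial.transform import Rotation as R
from scipy.optimize import minimize
def cam(c,o=None):
    k=calibration(c);K=np.array(k["intrinsics"])
    if "world_to_cam" in k: return K,np.array(k["world_to_cam"])
    T=np.eye(4);T[:3,:3]=R.from_rotvec(o["orientation"]).as_matrix();T[:3,3]=o["ee_pos"]
    return K,np.linalg.inv(T@np.array(k["hand_eye"]))
def proj(P,K,M):
    q=(np.c_[P,np.ones(len(P))]@M.T)[:,:3]@K.T
    return q[:,:2]/q[:,2:]
A=np.linspace(0,2*np.pi,48,endpoint=False)
def circ(x,y,z,r): return np.c_[x+r*np.cos(A),y+r*np.sin(A),0*A+z]
def sil(parts,x,y,K,M):
    m=np.zeros((480*4,640*4),np.uint8)
    for r0,z0,r1,z1 in parts:
        p=proj(np.r_[circ(x,y,z0,r0),circ(x,y,z1,r1)],K,M)
        cv2.fillConvexPoly(m,cv2.convexHull(np.float32(p*4+1.5)).astype(np.int32),1)
    return cv2.resize(m*255,(640,480),interpolation=cv2.INTER_AREA)/255.
COVER=[(21,0,22.5,5),(27,5,27,9),(7,9,7,27)]
CRUC=[(30,30,30,96)]
def fit(parts,reg,K,M,x,y,valid=None):
    reg=reg.astype(float)
    def f(v):
        s=sil(parts,v[0],v[1],K,M)
        d=abs(s-reg)
        if valid is not None:d=d*valid
        return d.sum()/reg.sum()
    r=minimize(f,[x,y],method="Nelder-Mead",options=dict(initial_simplex=[[x,y],[x+6,y],[x,y+6]],xatol=.05))
    return r.x.round(1),round(r.fun,3)
E
python3 - <<'E'
from h import *
o=get_obs();print(R.from_rotvec(o["orientation"]).as_matrix().round(3))
for c in ["scene","side"]:
    get_image(c);K,M=cam(c)
    for n,p,x,y in [("crucible",CRUC,555,110),("cover",COVER,451,-231)]:
        for r in regions_of(c,n)[:1]:
            print(c,n,round(r["conf"],2),r["region"].sum(),fit(p,r["region"],K,M,x,y))
    r=regions_of(c,"stand")
    if r:
        pts=np.argwhere(r[0]["region"])[:,::-1].astype(np.float32);print(cv2.convexHull(pts)[:,0].tolist() if 0 else cv2.minAreaRect(pts))
E
```

```text
[[-0.92   0.393  0.   ]
 [ 0.393  0.92   0.   ]
 [ 0.     0.    -1.   ]]
scene crucible 0.55 2696 (array([552.7, 113.7]), np.float64(0.035))
scene cover 0.62 346 (array([ 451.7, -233. ]), np.float64(0.073))
((303.2073669433594, 288.9053649902344), (56.86332321166992, 79.09600830078125), 88.9583740234375)
side crucible 0.8 1710 (array([556.4, 109.3]), np.float64(0.029))
side cover 0.68 645 (array([ 452.5, -234.2]), np.float64(0.086))
((362.05120849609375, 256.739013671875), (63.06826400756836, 65.1635513305664), 77.90524291992188)
```

Call:
{"method": "move_arm", "body": {
  "deltas": [
    [0,-0.024,-0.032,0,0],
    [0,-0.048,-0.063,0,0],
    [0,-0.073,-0.095,0,0],
    [0,-0.097,-0.127,0,0],
    [0,-0.122,-0.159,0,0]
  ]
}}

```text
t: 1.72
ee_pos: [295.2, 378.9, 236.7]
orientation: [0.629, 3.078, 0.0]
ft_force: [0.7, -0.5, -0.2]
width: 87.5
```

Call:
{"method": "move_arm", "body": {
  "deltas": [
    [0,-0.024,-0.032,0,0],
    [0,-0.048,-0.063,0,0],
    [0,-0.073,-0.095,0,0],
    [0,-0.097,-0.127,0,0],
    [0,-0.122,-0.159,0,0]
  ]
}}

```text
t: 2.13
ee_pos: [345.0, 184.8, 237.0]
orientation: [0.629, 3.077, 0.001]
ft_force: [0.9, 0.5, 0.8]
width: 87.6
```

Call:
{"method": "move_arm", "body": {
  "deltas": [
    [0,-0.024,-0.032,0,0],
    [0,-0.048,-0.063,0,0],
    [0,-0.073,-0.095,0,0],
    [0,-0.097,-0.127,0,0],
    [0,-0.122,-0.159,0,0]
  ]
}}

```text
t: 2.55
ee_pos: [394.7, -9.7, 237.1]
orientation: [0.63, 3.077, 0.0]
ft_force: [0.7, 0.1, 0.3]
width: 88.0
```

Call:
{"method": "move_arm", "body": {
  "deltas": [
    [0,-0.024,-0.032,0.01,0],
    [0,-0.048,-0.063,0.02,0],
    [0,-0.073,-0.095,0.03,0],
    [0,-0.097,-0.127,0.05,0],
    [0,-0.122,-0.159,0.07,0]
  ]
}}

```text
t: 2.97
ee_pos: [443.4, -198.4, 169.5]
orientation: [0.631, 3.076, -0.001]
ft_force: [0.8, 0.5, -0.2]
width: 87.9
```

```bash
cat > look.py <<'E'
from h import *
import sys
o=get_obs();im=get_image("wrist");cv2.imwrite("pics/"+sys.argv[1],im)
print(o["ee_pos"].round(1) if hasattr(o["ee_pos"],"round") else o["ee_pos"],o["qpos"],o["width"])
K,M=cam("wrist",o)
for n,p,x,y in [("cover",COVER,452,-233.5),("crucible",CRUC,555,111)]:
    for r in regions_of("wrist",n)[:1]:
        print(n,r["conf"],r["region"].sum(),fit(p,r["region"],K,M,x,y))
E
python3 look.py w1.png
```

```text
[ 443.4 -198.4  169.5] [-4.45322854e-01  3.18647134e-01  1.98490399e+00  3.06215090e-05
  8.36067337e-01 -1.61166527e+00] 87.86055239573922
cover 0.86 2455 (array([ 453.5, -234.7]), np.float64(0.056))
```

View pics/w1.png

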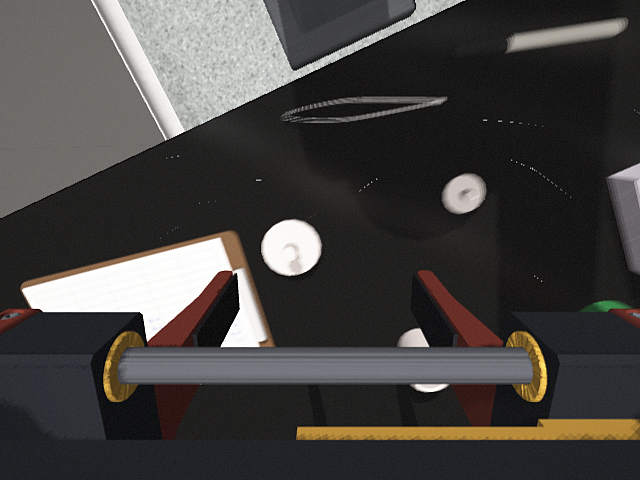

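Call:
{"method": "move_arm", "body": {
  "deltas": [
    [130,0,0,0,0],
    [130,0,0,0,0],
    [130,0,0,0,0]
  ]
}}

```text
t: 3.37
ee_pos: [442.9, -194.9, 170.4]
orientation: [0.628, 3.077, -0.0]
ft_force: [-0.1, -0.5, -0.1]
width: 71.3
```

```bash
python3 look.py w2.png; python3 - <<'E'
from h import *
o=get_obs();Rm=R.from_rotvec(o["orientation"]).as_matrix();print(Rm.round(3),o["ee_pos"],Rm.T@(np.array([453.3,-234.4,60])-o["ee_pos"]))
E
```

```text
[ 442.9 -194.9  170.4] [-4.39204112e-01  3.15142794e-01  1.98746629e+00  1.17148525e-04
  8.38007298e-01 -1.60776696e+00] 71.3279187666702
cover 0.86 2497 (array([ 453.5, -234.2]), np.float64(0.04))
[[-0.92   0.391  0.001]
 [ 0.391  0.92  -0.001]
 [-0.001 -0.    -1.   ]] [ 443.09621854 -195.15792109  170.39938236] [-24.62132564 -32.1106973  110.42995509]
```

Call:
{"method": "move_arm", "body": {
  "deltas": [
    [130,-0.0125,-0.016,0.02,0],
    [130,-0.025,-0.032,0.05,0],
    [130,-0.025,-0.032,0.08,0],
    [130,-0.025,-0.032,0.11,0],
    [130,-0.025,-0.032,0.11,0]
  ]
}}

```text
t: 3.93
ee_pos: [450.5, -233.4, 55.6]
orientation: [-0.628, -3.071, -0.004]
ft_force: [-0.7, 0.1, 0.2]
width: 43.6
```

Call:
{"method": "move_arm", "body": {
  "deltas": [
    [130,0,0,0,0],
    [130,0,0,0,0]
  ]
}}

```text
t: 4.1
ee_pos: [454.0, -235.2, 61.0]
orientation: [0.629, 3.077, -0.001]
ft_force: [0.4, -0.8, 0.6]
width: 42.8
```

```bash
python3 look.py w3.png
```

```text
[ 454.  -235.2   61. ] [-5.01190871e-01  5.40700024e-01  1.97577320e+00 -2.41420565e-05
  6.23873334e-01 -1.66889076e+00] 42.83968271223075
cover 0.89 5734 (array([ 453.5, -234.7]), np.float64(0.038))
```

View pics/w3.png

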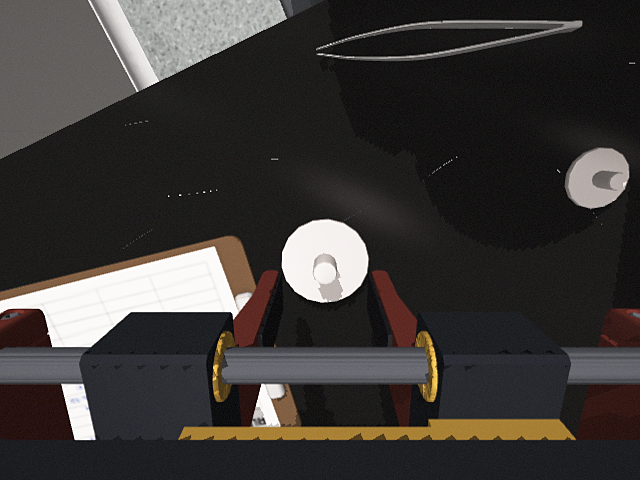

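Call:
{"method": "move_arm", "body": {
  "deltas": [
    [130,0,0,0.012,0],
    [130,0,0,0.022,0],
    [130,0,0,0.029,0],
    [130,0,0,0.033,0],
    [130,0,0,0.035,0]
  ]
}}

```text
t: 4.67
ee_pos: [452.6, -234.9, 23.5]
orientation: [-0.63, -3.076, -0.001]
ft_force: [0.8, -0.3, -0.4]
width: 43.2
```

Call:
{"method": "move_arm", "body": {
  "deltas": [
    [255,0,0,0,0],
    [255,0,0,0,0],
    [255,0,0,0,0],
    [255,0,0,0,0],
    [255,0,0,0,0]
  ]
}}

```text
t: 5.08
ee_pos: [453.4, -235.3, 24.9]
orientation: [0.63, 3.077, -0.0]
ft_force: [0.0, -0.3, -0.3]
width: 13.4
```

Call:
{"method": "move_arm", "body": {
  "deltas": [
    [255,0,0,0,0],
    [255,0,0,0,0]
  ]
}}

```text
t: 5.25
ee_pos: [453.4, -235.3, 24.9]
orientation: [0.63, 3.077, -0.0]
ft_force: [0.5, -0.2, 2.0]
width: 12.9
```

Call:
{"method": "move_arm", "body": {
  "deltas": [
    [150,0,0,0,0],
    [150,0,0,0,0],
    [150,0,0,0,0.12],
    [150,0,0,0,0.24],
    [150,0,0,0,0.36]
  ]
}}

```text
t: 5.67
ee_pos: [453.2, -235.2, 24.6]
orientation: [-1.179, -2.912, -0.0]
ft_force: [0.4, -0.3, 0.4]
width: 35.8
```

Call:
{"method": "move_arm", "body": {
  "deltas": [
    [150,0,0,0,0.12],
    [150,0,0,0,0.24],
    [150,0,0,0,0.36],
    [150,0,0,0,0.48],
    [150,0,0,0,0.6]
  ]
}}

```text
t: 6.08
ee_pos: [453.2, -235.2, 24.6]
orientation: [-1.987, -2.433, 0.0]
ft_force: [-0.1, 0.9, 0.1]
width: 35.9
```

Call:
{"method": "move_arm", "body": {
  "deltas": [
    [150,0,0,0,0.12],
    [150,0,0,0,0.24],
    [150,0,0,0,0.36],
    [150,0,0,0,0.48],
    [150,0,0,0,0.6]
  ]
}}

```text
t: 6.5
ee_pos: [453.2, -235.2, 24.7]
orientation: [-2.617, -1.737, 0.0]
ft_force: [-0.2, -0.4, -0.7]
width: 36.2
```

```bash
python3 look.py w4.png
```

```text
[ 453.2 -235.2   24.7] [-5.01956687e-01  6.09943330e-01  1.98042394e+00  1.98259274e-05
  5.51354942e-01 -1.03058382e-01] 36.24655680351024
cover 0.66 6590 (array([ 453. , -234.9]), np.float64(0.268))
crucible 0.7 5805 (array([555., 111.]), np.float64(51.92))
```

View pics/w4.png

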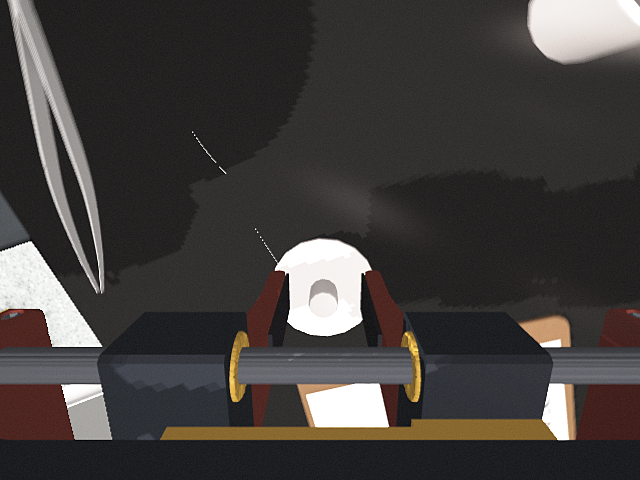

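Call:
{"method": "move_arm", "body": {
  "deltas": [
    [255,0,0,0,0],
    [255,0,0,0,0],
    [255,0,0,0,0],
    [255,0,0,0,0],
    [255,0,0,0,0]
  ]
}}

```text
t: 7.07
ee_pos: [453.2, -235.2, 24.7]
orientation: [-2.612, -1.746, 0.0]
ft_force: [0.4, 0.1, 0.0]
width: 13.3
```

Call:
{"method": "move_arm", "body": {
  "deltas": [
    [255,0,0,0,0],
    [255,0,0,0,0],
    [255,0,0,-0.005,0],
    [255,0,0,-0.015,0],
    [255,0,0,-0.03,0]
  ]
}}

```text
t: 7.48
ee_pos: [452.5, -234.8, 54.7]
orientation: [-2.611, -1.744, 0.002]
ft_force: [0.4, 0.2, -0.1]
width: 13.1
```

Call:
{"method": "move_arm", "body": {
  "deltas": [
    [255,0,0,-0.03,0],
    [255,0,0,-0.06,0],
    [255,0,0,-0.09,0],
    [255,0,0,-0.12,0],
    [255,0,0,-0.13,0]
  ]
}}

```text
t: 7.9
ee_pos: [455.0, -236.2, 189.6]
orientation: [2.607, 1.742, 0.005]
ft_force: [0.4, 0.4, 0.1]
width: 13.2
```

```bash
python3 look.py w5.png;python3 - <<'E'
from h import *
o=get_obs();Rm=R.from_rotvec(o["orientation"]).as_matrix();print(o["ft_force"],Rm.round(3),o["ee_pos"],Rm.T@(np.array([555,111,190])-o["ee_pos"]))
E
```

```text
[ 455.  -236.2  189.6] [-5.01969070e-01  3.21776536e-01  1.91765181e+00  2.87750511e-05
  8.95344846e-01 -1.09064542e-01] 13.167097042724176
cover 0.97 5134 (array([ 439.4, -278.7]), np.float64(0.666))
[-0.02938295 -0.06798802 -0.96679094] [[ 0.383  0.924  0.002]
 [ 0.924 -0.383 -0.001]
 [-0.     0.002 -1.   ]] [ 453.42061516 -235.28266857  185.37153453] [358.78572167 -38.74821744  -4.7814474 ]
```

View pics/w5.png

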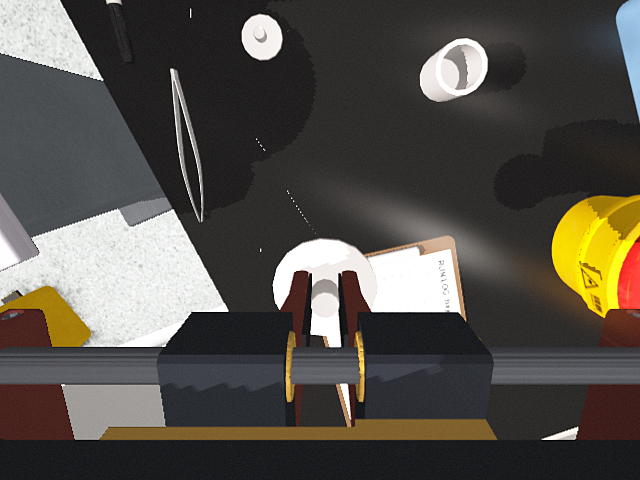

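Call:
{"method": "move_arm", "body": {
  "deltas": [
    [255,0.015,-0.0015,0,0],
    [255,0.045,-0.005,0,0],
    [255,0.08,-0.009,0,0],
    [255,0.11,-0.012,0,0],
    [255,0.14,-0.015,0,0]
  ]
}}

```text
t: 8.47
ee_pos: [491.7, -98.5, 182.4]
orientation: [-2.61, -1.743, 0.004]
ft_force: [0.7, -0.9, -1.5]
width: 13.0
```

Call:
{"method": "move_arm", "body": {
  "deltas": [
    [255,0.03,-0.004,0,0],
    [255,0.06,-0.01,0,0],
    [255,0.09,-0.014,0,0],
    [255,0.11,-0.018,0,0],
    [255,0.12,-0.02,0,0]
  ]
}}

```text
t: 8.88
ee_pos: [519.6, 20.6, 182.5]
orientation: [-2.609, -1.747, 0.005]
ft_force: [-0.4, -0.6, -0.4]
width: 13.0
```

Call:
{"method": "move_arm", "body": {
  "deltas": [
    [255,0,0,0,0],
    [255,0,0,0,0],
    [255,0,0,0,0]
  ]
}}

```text
t: 9.13
ee_pos: [519.8, 17.4, 183.9]
orientation: [-2.612, -1.744, 0.002]
ft_force: [-0.1, -1.1, -0.0]
width: 13.2
```

```bash
python3 look.py w6.png
```

```text
[519.8  17.4 183.9] [ 1.07580653e-02  3.43727230e-01  1.90056344e+00 -3.72927764e-04
  8.98929806e-01  4.04567921e-01] 13.179384561686053
cover 0.95 4977 (array([ 484.4, -370.8]), np.float64(1.0))
crucible 0.88 7198 (array([554.8, 108.3]), np.float64(0.046))
```

View pics/w6.png

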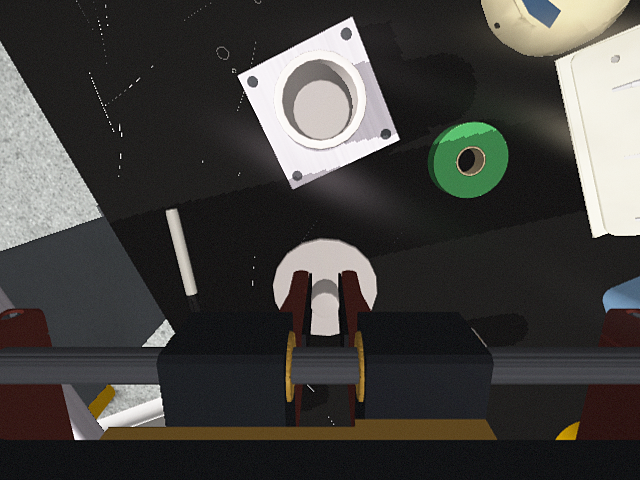

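```bash
cat > rim.py <<'E'
from h import *
import sys
o=get_obs();im=get_image("wrist");K,M=cam("wrist",o);cv2.imwrite("pics/"+sys.argv[1],im)
x,y,z=o["ee_pos"];dz=z-24.7
v=np.ones((480,640));v[268:]=0   # fingers hide the rest
r=regions_of("wrist","cover")
if r:print("held cover fit - tcp:",(fit([(a,b+dz,c,d+dz) for a,b,c,d in COVER[1:2]],r[0]["region"]*v,K,M,x,y,v)[0]-[x,y]).round(2))
reg=regions_of("wrist","crucible")[0]["region"];print(fit(CRUC,reg,K,M,555,110))
# rim ring: bright thresh edges vs projected circles, radial gradient search
g=cv2.GaussianBlur(cv2.cvtColor(im,cv2.COLOR_BGR2GRAY),(3,3),0).astype(float)
gx=cv2.Sobel(g,-1,1,0);gy=cv2.Sobel(g,-1,0,1)
def score(v):
    s=0
    for rad,sg in ((24,1),):
        p=proj(circ(v[0],v[1],96,rad),K,M);c=p.mean(0);n=(p-c)/np.linalg.norm(p-c,axis=1)[:,None]
        q=p.astype(np.float32).reshape(-1,1,2)
        G=cv2.remap(gx,q,None,1)[:,0]*n[:,0]+cv2.remap(gy,q,None,1)[:,0]*n[:,1]
        s+=sg*np.clip(G,0,200).sum()
    return -s
best=min(((score((a,b)),a,b) for a in np.arange(547,563,.5) for b in np.arange(102,118,.5)));print("bore rim",best)
d=im.copy()
for rad in (24,30):cv2.polylines(d,[proj(circ(best[1],best[2],96,rad),K,M).astype(int)],1,(0,0,255))
cv2.imwrite("pics/o_"+sys.argv[1],cv2.resize(d[0:200,200:420],None,fx=3,fy=3))
for c in("side","scene"):
    get_image(c);KK,MM=cam(c);r=regions_of(c,"crucible")[0]["region"];print(c,fit(CRUC,r,KK,MM,555,110))
E
python3 rim.py w7.png
```

```text
held cover fit - tcp: [ 0.59 -0.44]
(array([555. , 108.6]), np.float64(0.057))
bore rim (np.float64(-9324.103743329966), np.float64(555.0), np.float64(109.0))
side (array([556.3, 109.2]), np.float64(0.038))
scene (array([553. , 114.5]), np.float64(0.039))
```

View pics/o_w7.png

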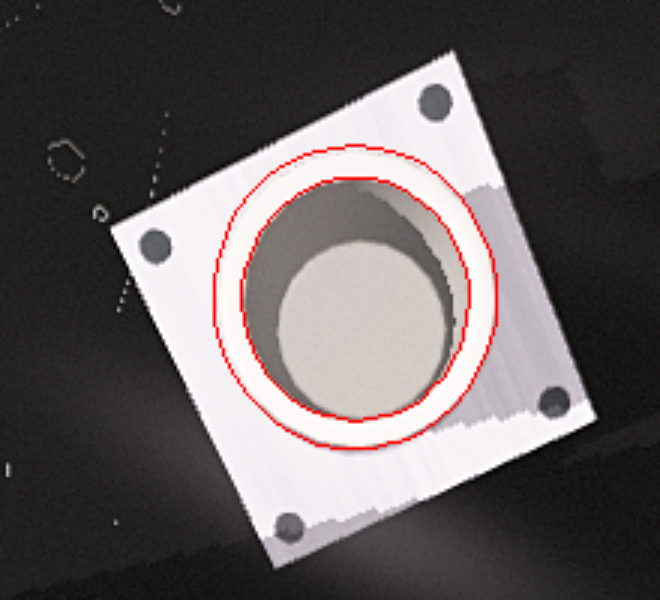

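```bash
cat > go.py <<'E'
from h import *
import sys
o=get_obs();Rm=R.from_rotvec(o["orientation"]).as_matrix();t=np.array(list(map(float,sys.argv[1:4])))
print(o["t"],o["ee_pos"],o["ft_force"],o["width"],(Rm.T@(t-o["ee_pos"])).round(1),"tilt",np.degrees(np.arccos(-Rm[2,2])))
E
python3 go.py 554.8 109.1 140
```

```text
9.6333 [520.49140286  18.18522584 184.77569986] [ 0.32328467  0.28483384 -1.37629215] 12.987361203856661 [97.1 -3.2 44.8] tilt 0.006538605560125793
```

Call:
{"method": "move_arm", "body": {
  "deltas": [
    [255,0.015,-0.001,0,0],
    [255,0.045,-0.002,0,0],
    [255,0.075,-0.003,0.01,0],
    [255,0.092,-0.003,0.025,0],
    [255,0.097,-0.003,0.04,0]
  ]
}}

```text
t: 10.05
ee_pos: [556.6, 111.6, 144.9]
orientation: [2.61, 1.747, 0.005]
ft_force: [-0.1, 0.4, -0.3]
width: 13.4
```

Call:
{"method": "move_arm", "body": {
  "deltas": [
    [255,0,0,0.004,0],
    [255,0,0,0.005,0],
    [255,0,0,0.005,0],
    [255,0,0,0.005,0]
  ]
}}

```text
t: 10.38
ee_pos: [555.0, 108.5, 140.3]
orientation: [2.613, 1.744, 0.001]
ft_force: [-0.1, -0.8, -0.4]
width: 13.1
```

```bash
python3 go.py 554.8 109.1 117; python3 - <<'E'
from h import *
for c in("side","scene","wrist"):
    im=get_image(c)
    if c=="side":im=cv2.resize(im[170:310,290:430],None,fx=4,fy=4)
    if c=="scene":im=cv2.resize(im[200:340,230:370],None,fx=4,fy=4)
    cv2.imwrite(f"pics/{c}8.png",im)
E
```

```text
10.3833 [555.02618981 108.52746816 140.33815669] [-0.05918562 -0.8496453  -0.40596301] 13.121277760847784 [ 0.4 -0.4 23.3] tilt 0.035187133487944236
```

View pics/side8.png

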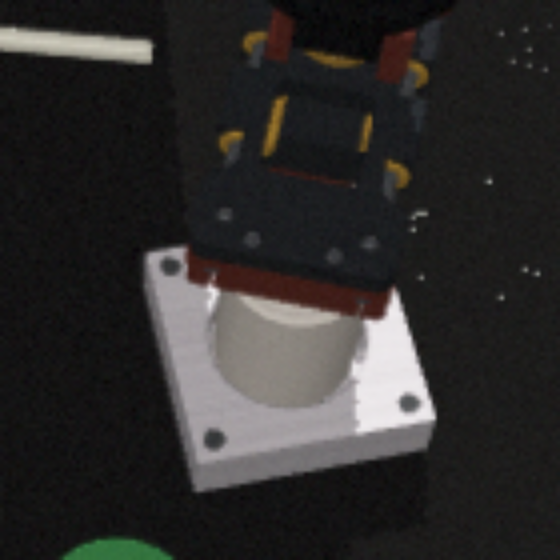

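View pics/scene8.png

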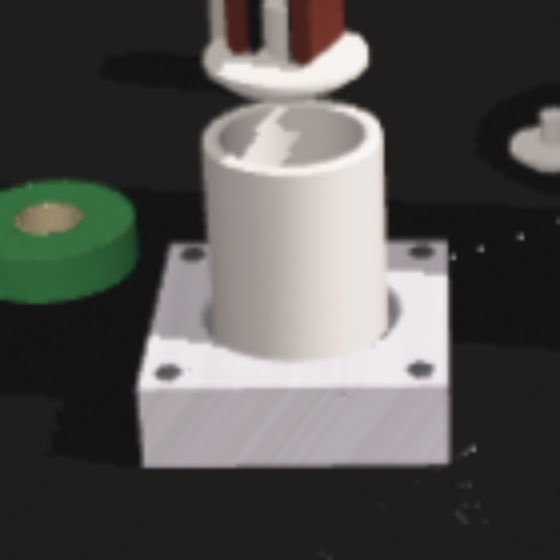

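View pics/wrist8.png

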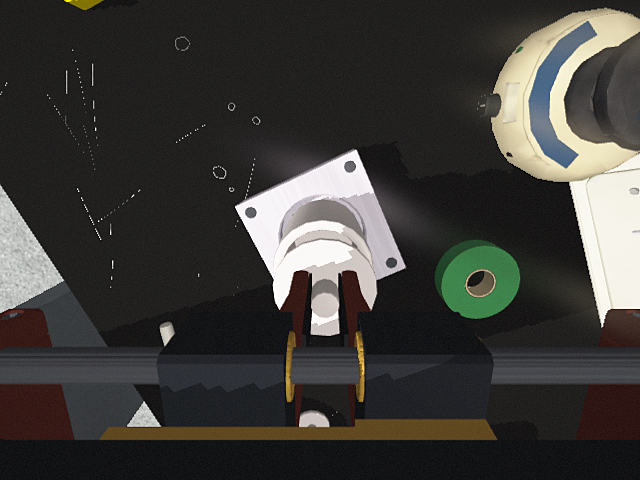

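```bash
cat > ov.py <<'E'
from h import *
import sys
n=sys.argv[1];o=get_obs();x,y,z=o["ee_pos"];dz=z-24.7
im=get_image("scene");K,M=cam("scene");d=cv2.resize(im[190:340,230:370],None,fx=5,fy=5,interpolation=cv2.INTER_CUBIC)
def L(P,c):cv2.polylines(d,[((proj(P,K,M)-[230,190]+.5)*5).astype(int)],1,c,1)
for r,h in((27,5),(27,9),(22.5,0),(22.5,5)):L(circ(x,y,h+dz,r),(0,0,255))
L(circ(554.8,109.1,96,30),(0,200,0));L(circ(554.8,109.1,96,24),(0,200,0))
cv2.imwrite("pics/"+n,d)
E
python3 ov.py ov1.png
```

```text
(no output)
```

View pics/ov1.png

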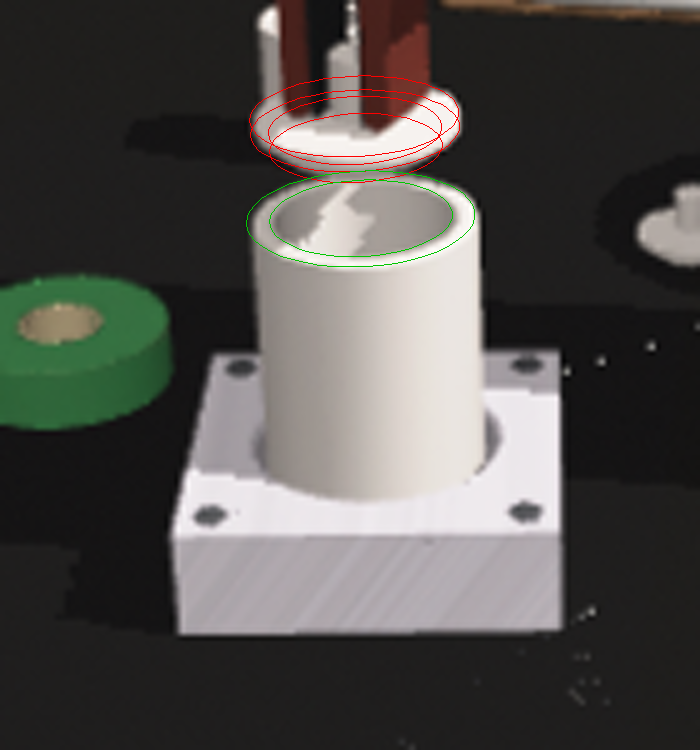

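Call:
{"method": "move_arm", "body": {
  "deltas": [
    [255,0.0004,-0.0009,0.005,0],
    [255,0.0004,-0.0009,0.01,0],
    [255,0.0004,-0.0009,0.014,0],
    [255,0.0004,-0.0009,0.017,0],
    [255,0.0004,-0.0009,0.018,0]
  ]
}}

```text
t: 11.0
ee_pos: [553.7, 109.8, 120.8]
orientation: [-2.612, -1.745, 0.002]
ft_force: [0.6, -0.7, -1.4]
width: 13.1
```

Call:
{"method": "move_arm", "body": {
  "deltas": [
    [255,0,0,0,0],
    [255,0,0,0,0]
  ]
}}

```text
t: 11.17
ee_pos: [554.2, 109.8, 121.5]
orientation: [-2.612, -1.745, 0.0]
ft_force: [-0.1, -0.7, 0.1]
width: 13.3
```

```bash
python3 go.py 554.3 109.2 117; python3 ov.py ov2.png;  python3 - <<'E'
from h import *
cv2.imwrite("pics/w9.png",cv2.resize(get_image("wrist")[150:350,200:440],None,fx=3,fy=3))
E
```

```text
11.1667 [554.1710231  109.84030917 121.52139886] [-0.12048451 -0.65652281  0.08559822] 13.285466283093621 [-0.5  0.4  4.5] tilt 0.019053118727218626
```

View pics/ov2.png

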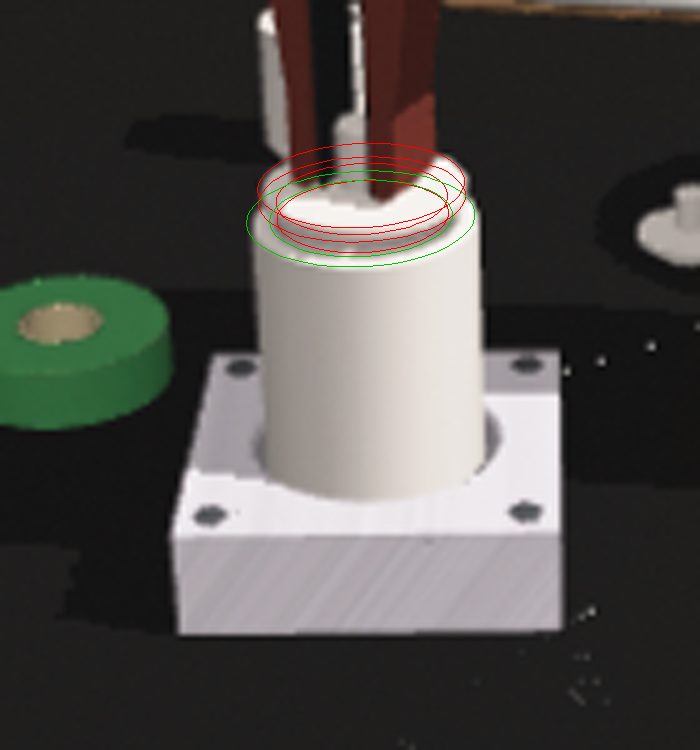

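View pics/w9.png

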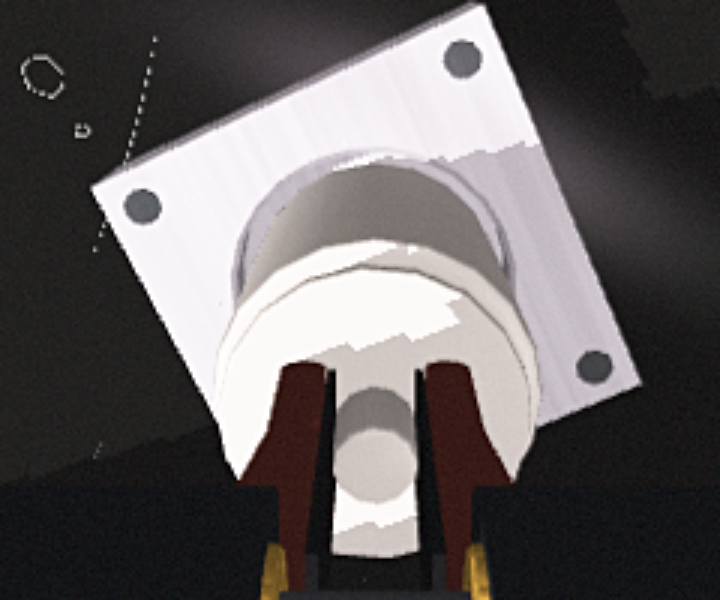

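Call:
{"method": "move_arm", "body": {
  "deltas": [
    [255,-0.0003,0.0003,0.001,0],
    [255,-0.0003,0.0003,0.002,0],
    [255,-0.0003,0.0003,0.003,0],
    [255,-0.0003,0.0003,0.003,0]
  ]
}}

```text
t: 11.6
ee_pos: [554.2, 109.4, 118.5]
orientation: [-2.612, -1.745, 0.0]
ft_force: [0.5, 0.1, 0.4]
width: 13.0
```

Call:
{"method": "move_arm", "body": {
  "deltas": [
    [255,0,0,0.001,0],
    [255,0,0,0.002,0],
    [255,0,0,0.002,0]
  ]
}}

```text
t: 11.85
ee_pos: [554.2, 109.4, 116.4]
orientation: [-2.612, -1.745, 0.001]
ft_force: [0.1, -0.2, 0.3]
width: 13.4
```

Call:
{"method": "move_arm", "body": {
  "deltas": [
    [255,0,0,0.0005,0],
    [255,0,0,0.001,0],
    [255,0,0,0.001,0]
  ]
}}

```text
t: 12.1
ee_pos: [554.4, 109.5, 115.7]
orientation: [2.612, 1.745, -0.0]
ft_force: [0.0, -0.9, -1.3]
width: 13.1
```

```bash
python3 ov.py ov3.png;python3 go.py 554.2 109.4 117
```

```text
12.15 [554.42564875 109.47813581 115.70264143] [-0.36556371 -0.11674217 -0.67140635] 13.155538699853155 [-0.2 -0.2 -1.3] tilt 0.007111083164340532
```

View pics/ov3.png

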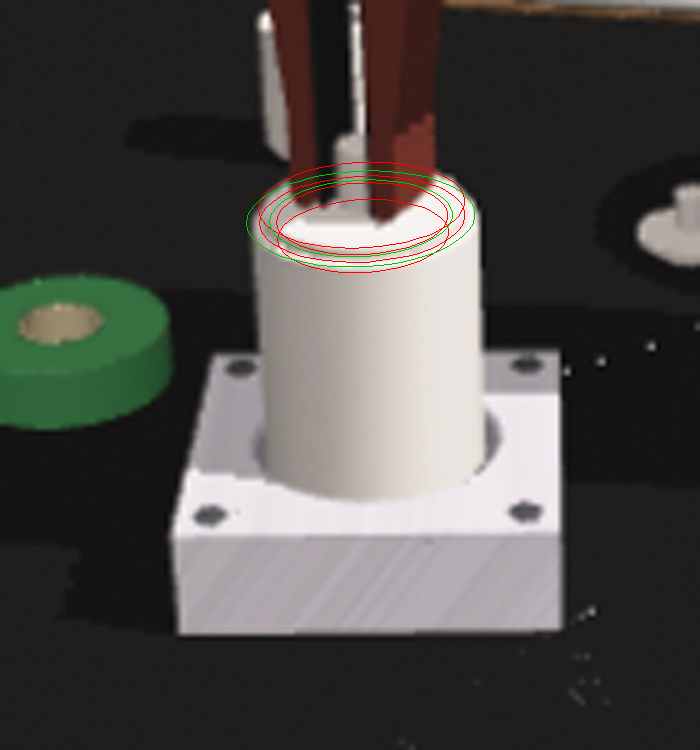

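Call:
{"method": "move_arm", "body": {
  "deltas": [
    [255,0,0,0.0005,0],
    [255,0,0,0.0005,0]
  ]
}}

```text
t: 12.32
ee_pos: [554.5, 109.5, 115.7]
orientation: [2.612, 1.745, 0.0]
ft_force: [-0.5, 0.6, 3.9]
width: 13.1
```

Call:
{"method": "move_arm", "body": {
  "deltas": [
    [255,0,0,0.0005,0],
    [255,0,0,0.0005,0]
  ]
}}

```text
t: 12.48
ee_pos: [554.6, 109.5, 115.7]
orientation: [2.612, 1.745, 0.001]
ft_force: [-3.9, -0.9, 8.2]
width: 13.1
```

Call:
{"method": "move_arm", "body": {
  "deltas": [
    [255,0,0,-0.0008,0],
    [140,0,0,-0.0008,0],
    [140,0,0,-0.0008,0],
    [140,0,0,-0.0008,0],
    [140,0,0,-0.0008,0]
  ]
}}

```text
t: 12.9
ee_pos: [554.3, 109.4, 115.3]
orientation: [-2.612, -1.745, 0.0]
ft_force: [0.0, 0.5, -0.4]
width: 36.2
```

Call:
{"method": "move_arm", "body": {
  "deltas": [
    [140,0,0,-0.005,0],
    [140,0,0,-0.02,0],
    [140,0,0,-0.045,0],
    [140,0,0,-0.06,0],
    [140,0,0,-0.065,0]
  ]
}}

```text
t: 13.32
ee_pos: [555.8, 109.7, 183.2]
orientation: [2.611, 1.744, 0.006]
ft_force: [0.7, -0.1, 0.4]
width: 39.6
```

Call:
{"method": "move_arm", "body": {
  "deltas": [
    [0,-0.04,0,0,0],
    [0,-0.07,0,0,0],
    [0,-0.08,0,0,0],
    [0,-0.08,0,0,0],
    [0,-0.08,0,0,0]
  ]
}}

```text
t: 13.73
ee_pos: [524.0, 35.5, 180.4]
orientation: [-2.614, -1.743, -0.001]
ft_force: [-0.3, 0.3, 0.5]
width: 69.6
```

```bash
python3 go.py 554.4 109.5 180; cat > seat.py <<'E'
from h import *
import sys
n=sys.argv[1];X,Y=map(float,sys.argv[2:4]);S=[]
for c in("wrist","scene","side"):
    o=get_obs();im=get_image(c);K,M=cam(c,o)
    p=proj(np.array([[X,Y,100.]]),K,M)[0].astype(int);w=55 if c!="wrist" else 90
    a=max(p[0]-w,0);b=max(p[1]-w,0);d=im[b:b+2*w,a:a+2*w];f=400/(2*w);e=cv2.resize(d,(400,int(400*d.shape[0]/d.shape[1])),interpolation=cv2.INTER_CUBIC)
    cv2.imwrite(f"pics/{n}_{c}.png",e)
    r=regions_of(c,"cover")
    if r:
        SE=[(a0,b0+91,c0,d0+91) for a0,b0,c0,d0 in COVER[1:]]
        print(c,"cover seated-fit",fit(SE,r[0]["region"],K,M,X,Y),r[0]["conf"])
    r=regions_of(c,"crucible")
    if r: print(c,"cruc",r[0]["conf"],fit(CRUC,r[0]["region"],K,M,X,Y))
E
python3 seat.py s1 554.4 109.5
```

```text
13.7333 [523.99314307  35.52688699 180.40601659] [-0.26013711  0.31588278  0.45945543] 69.59847188416897 [80.  -0.4  0.4] tilt 0.02206681344721565
wrist cover seated-fit (array([554.9, 109.1]), np.float64(0.042)) 0.93
wrist cruc 0.59 (array([554.9, 108.5]), np.float64(6.798))
scene cover seated-fit (array([553.3, 109.9]), np.float64(0.088)) 0.71
scene cruc 0.67 (array([552.6, 117.1]), np.float64(0.279))
side cover seated-fit (array([555.2, 110.5]), np.float64(0.055)) 0.73
side cruc 0.9 (array([558.7, 107.6]), np.float64(0.913))
```

View pics/s1_wrist.png

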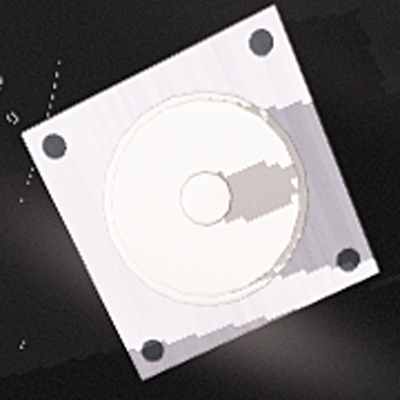

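View pics/s1_scene.png

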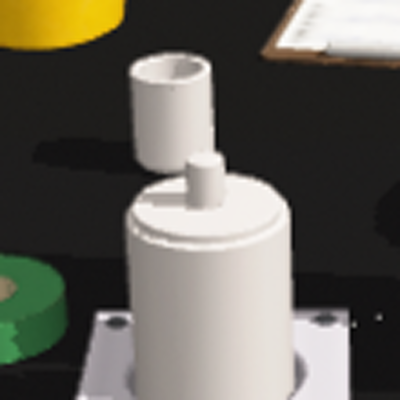

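View pics/s1_side.png

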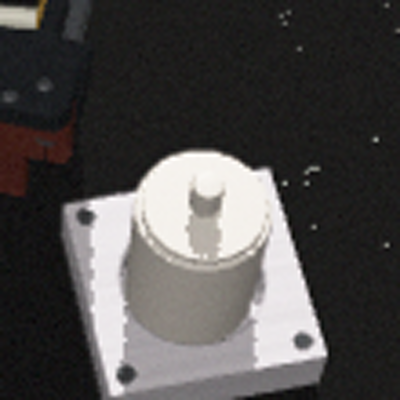

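Call:
{"method": "move_arm", "body": {
  "deltas": [
    [0,0.02,0,0,0],
    [0,0.05,0,0,0],
    [0,0.07,0,0,0],
    [0,0.08,0,0,0],
    [0,0.08,0,0,0]
  ]
}}

```text
t: 14.6
ee_pos: [555.0, 111.0, 180.4]
orientation: [2.61, 1.748, 0.001]
ft_force: [0.1, -0.8, 0.4]
width: 87.9
```

Call:
{"method": "move_arm", "body": {
  "deltas": [
    [0,0,0,0,0],
    [0,0,0,0.01,0],
    [0,0,0,0.025,0],
    [0,0,0,0.035,0],
    [0,0,0,0.04,0]
  ]
}}

```text
t: 15.02
ee_pos: [552.9, 108.4, 138.5]
orientation: [-2.612, -1.743, 0.004]
ft_force: [0.2, -1.0, -0.2]
width: 87.7
```

```bash
python3 go.py 554.4 109.5 62; python3 - <<'E'
from h import *
cv2.imwrite("pics/w10.png",get_image("wrist"))
E
```

```text
15.0167 [552.91050701 108.3526011  138.52894793] [ 0.15407939 -1.01432768 -0.17804124] 87.71816213979501 [ 1.8  1.1 76.5] tilt 0.17680832548442385
```

View pics/w10.png

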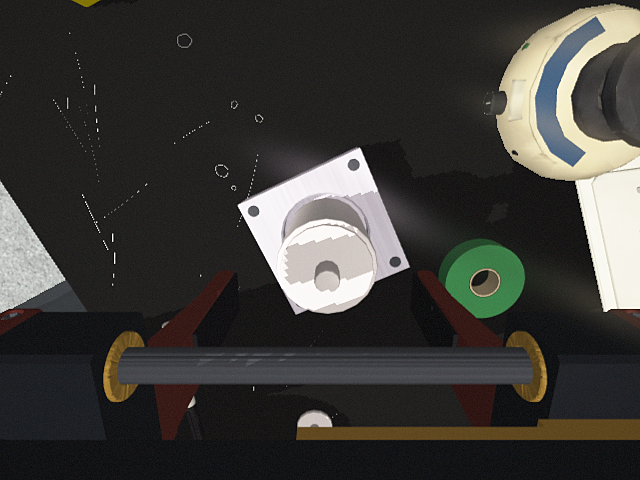

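Call:
{"method": "move_arm", "body": {
  "deltas": [
    [0,0,0,0.01,0],
    [0,0,0,0.022,0],
    [0,0,0,0.034,0],
    [0,0,0,0.044,0],
    [0,0,0,0.05,0]
  ]
}}

```text
t: 15.48
ee_pos: [553.5, 109.3, 88.7]
orientation: [-2.612, -1.745, 0.003]
ft_force: [-0.6, 0.2, -0.4]
width: 87.8
```

Call:
{"method": "move_arm", "body": {
  "deltas": [
    [0,0,0,0.003,0],
    [0,0,0,0.007,0],
    [0,0,0,0.01,0],
    [0,0,0,0.012,0],
    [0,0,0,0.012,0]
  ]
}}

```text
t: 15.9
ee_pos: [554.4, 109.5, 78.3]
orientation: [-2.612, -1.745, 0.0]
ft_force: [-0.1, -0.5, 0.1]
width: 88.1
```

Call:
{"method": "move_arm", "body": {
  "deltas": [
    [0,0,0,0,0],
    [0,0,0,0,0]
  ]
}}

```text
t: 16.07
ee_pos: [554.6, 109.5, 78.8]
orientation: [2.612, 1.745, 0.001]
ft_force: [-0.3, -0.5, 0.6]
width: 87.5
```

```bash
python3 go.py 554.4 109.5 62; python3 - <<'E'
from h import *
cv2.imwrite("pics/w11.png",get_image("wrist"))
E
```

```text
16.0667 [554.59927523 109.50777733  78.81383867] [-0.33255943 -0.46740644  0.62762921] 87.53522341785748 [-0.1 -0.2 16.8] tilt 0.03790188823874612
```

View pics/w11.png

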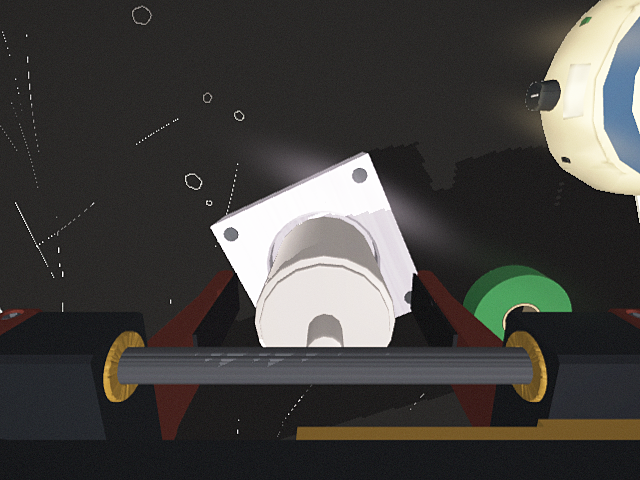

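Call:
{"method": "move_arm", "body": {
  "deltas": [
    [0,0,0,0.003,0],
    [0,0,0,0.007,0],
    [0,0,0,0.011,0],
    [0,0,0,0.014,0],
    [0,0,0,0.015,0]
  ]
}}

```text
t: 16.53
ee_pos: [553.9, 109.4, 62.7]
orientation: [-2.612, -1.745, 0.002]
ft_force: [-0.4, 0.4, 0.5]
width: 87.8
```

Call:
{"method": "move_arm", "body": {
  "deltas": [
    [100,0,0,0,0],
    [100,0,0,0,0],
    [100,0,0,0,0],
    [100,0,0,0,0]
  ]
}}

```text
t: 16.87
ee_pos: [554.5, 109.5, 63.6]
orientation: [2.612, 1.745, 0.0]
ft_force: [0.1, 0.0, 0.3]
width: 64.8
```

Call:
{"method": "move_arm", "body": {
  "deltas": [
    [140,0,0,0,0],
    [200,0,0,0,0],
    [255,0,0,0,0],
    [255,0,0,0,0],
    [255,0,0,0,0]
  ]
}}

```text
t: 17.28
ee_pos: [554.5, 109.5, 63.6]
orientation: [2.612, 1.745, 0.0]
ft_force: [-0.1, -0.2, 1.1]
width: 58.3
```

```bash
python3 go.py 554.4 109.5 62; python3 - <<'E'
from h import *
cv2.imwrite("pics/w12.png",get_image("wrist"));cv2.imwrite("pics/s12.png",cv2.resize(get_image("scene")[180:340,220:380],(640,640)))
E
```

```text
17.2833 [554.47558649 109.45542068  63.64242317] [-0.06022057 -0.18185109  1.1486911 ] 58.33711450249119 [ 0.  -0.1  1.6] tilt 0.015190872702286258
```

View pics/s12.png

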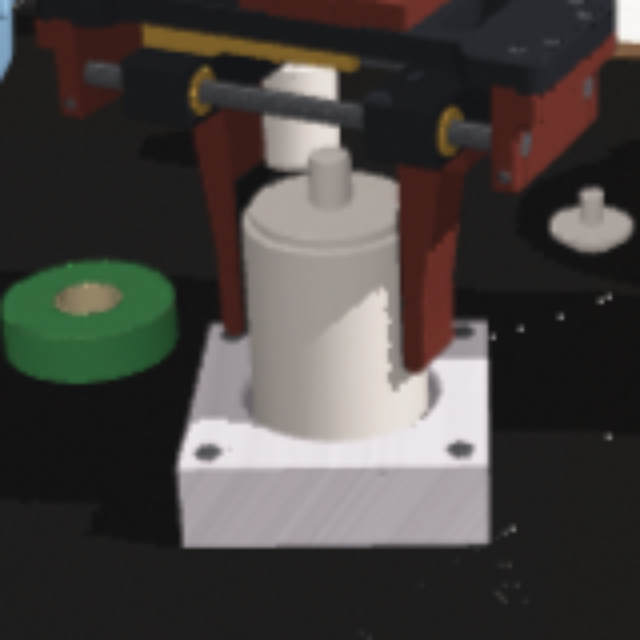

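Call:
{"method": "move_arm", "body": {
  "deltas": [
    [255,0,0,0,0],
    [255,0,0,0,0],
    [255,0,0,0,0]
  ]
}}

```text
t: 17.63
ee_pos: [554.5, 109.5, 63.6]
orientation: [2.612, 1.745, 0.0]
ft_force: [-1.6, -0.2, 3.5]
width: 58.5
```

Call:
{"method": "move_arm", "body": {
  "deltas": [
    [255,0,0,-0.001,0],
    [255,0,0,-0.003,0],
    [255,0,0,-0.006,0],
    [255,0,0,-0.01,0],
    [255,0,0,-0.014,0]
  ]
}}

```text
t: 18.05
ee_pos: [554.1, 109.4, 77.6]
orientation: [-2.612, -1.745, 0.001]
ft_force: [-0.9, 0.2, -4.0]
width: 58.5
```

```bash
python3 go.py 554.4 109.5 62; python3 - <<'E'
from h import *
cv2.imwrite("pics/s13.png",cv2.resize(get_image("scene")[180:340,220:380],(640,640)))
E
```

```text
18.05 [554.11069368 109.42742064  77.63374706] [-0.89667353  0.18396324 -3.97335886] 58.47721760621164 [ 0.2  0.2 15.6] tilt 0.03508470885271385
```

View pics/s13.png

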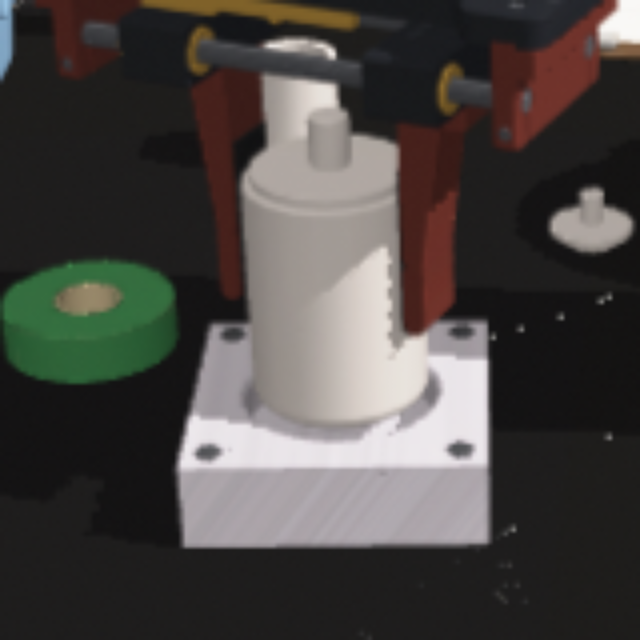

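Call:
{"method": "move_arm", "body": {
  "deltas": [
    [255,0,0,-0.005,0],
    [255,0,0,-0.011,0],
    [255,0,0,-0.018,0],
    [255,0,0,-0.026,0],
    [255,0,0,-0.034,0]
  ]
}}

```text
t: 18.52
ee_pos: [554.4, 109.5, 112.5]
orientation: [2.612, 1.745, 0.0]
ft_force: [1.3, 0.2, -2.2]
width: 58.2
```

Call:
{"method": "move_arm", "body": {
  "deltas": [
    [255,0,0,-0.008,0],
    [255,0,0,-0.016,0],
    [255,0,0,-0.024,0],
    [255,0,0,-0.032,0],
    [255,0,0,-0.04,0]
  ]
}}

```text
t: 18.93
ee_pos: [554.3, 109.5, 152.4]
orientation: [2.612, 1.745, 0.0]
ft_force: [1.0, 0.0, -2.9]
width: 58.2
```

Call:
{"method": "move_arm", "body": {
  "deltas": [
    [255,0,0,-0.007,0],
    [255,0,0,-0.013,0],
    [255,0,0,-0.018,0],
    [255,0,0,-0.021,0],
    [255,0,0,-0.022,0]
  ]
}}

```text
t: 19.35
ee_pos: [554.6, 109.5, 174.0]
orientation: [2.612, 1.745, 0.001]
ft_force: [-0.9, 0.5, -2.6]
width: 58.5
```

Call:
{"method": "move_arm", "body": {
  "deltas": [
    [255,0,0,0,0],
    [255,0,0,0,0],
    [255,0,0,0,0],
    [255,0,0,0,0],
    [255,0,0,0,0]
  ]
}}

```text
t: 19.77
ee_pos: [554.2, 109.4, 173.2]
orientation: [-2.612, -1.745, 0.001]
ft_force: [-0.4, 0.9, -3.2]
width: 58.2
```

```bash
python3 go.py 554.4 109.5 173; python3 - <<'E'
from h import *
cv2.imwrite("pics/s14.png",cv2.resize(get_image("scene")[120:340,200:420],(600,600)));cv2.imwrite("pics/w14.png",get_image("wrist"));cv2.imwrite("pics/d14.png",get_image("side"))
o=get_obs();K,M=cam("scene")
r=regions_of("scene","crucible")
if r:
    m=r[0]["region"].astype(np.uint8);ys,xs=np.nonzero(m);print("region",xs.min(),xs.max(),ys.min(),ys.max())
    dz=o["ee_pos"][2]-63.6
    p=proj(circ(o["ee_pos"][0],o["ee_pos"][1],16+dz,30),K,M);print("pred foot lowest row",p[:,1].max(), "foot z",16+dz)
print(o["qvel"].round(3),o["moment"])
E
```

```text
19.7667 [554.18281968 109.40405274 173.1753588 ] [-0.38400136  0.9299171  -3.22340671] 58.18436973926257 [0.2 0.2 0.2] tilt 0.0329548359134868
region 276 324 155 220
pred foot lowest row 221.4469375399392 foot z 125.75559739124466
[ 0.002 -0.002  0.002 -0.001 -0.002  0.002] [-0.03254233  0.07291605  0.01941927]
```

View pics/s14.png

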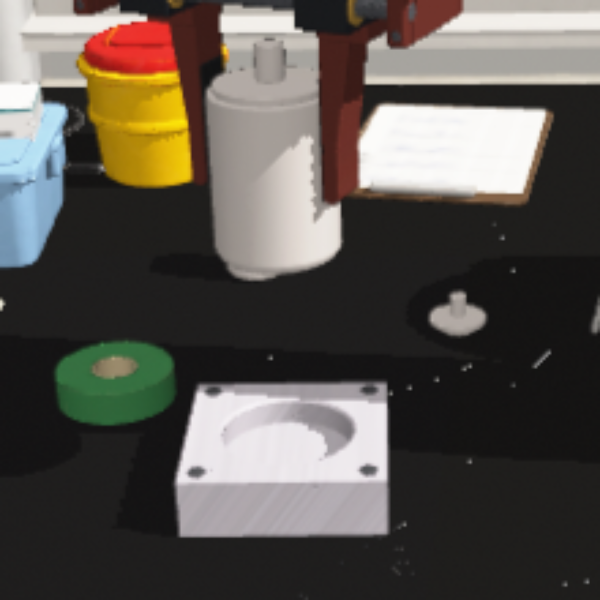

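View pics/d14.png

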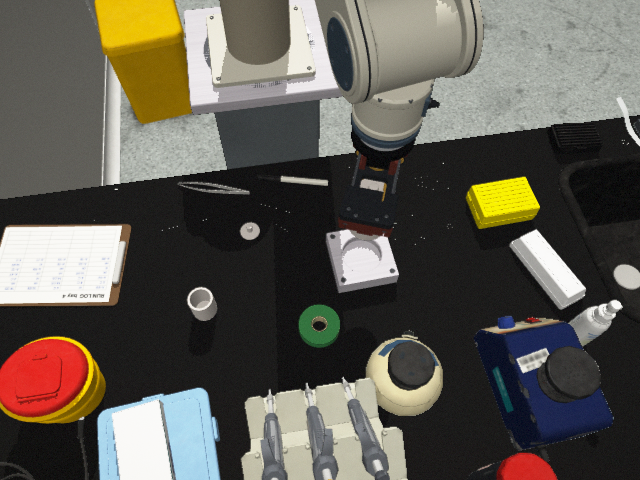

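View pics/w14.png

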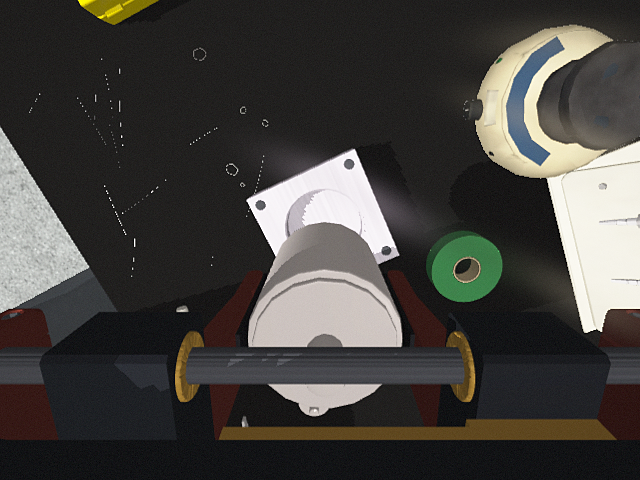

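```bash
python3 -c "
from workcell import *
print(close_job());o=get_obs();print(o['t'],o['ee_pos'],o['ft_force'],o['width'])"
```

```text
the job is handed in; nothing more can be done
None
the job is handed in; nothing more can be done
```

The larger cover is on the larger crucible, and the arm is holding the two together in the air above the block. The job was handed in at about 20 s of the 64 s allowed.

**Cover:** I closed the gripper on the knob twice, a quarter turn apart, to centre it, then lowered the cover into the bore. It touched down at the height worked out beforehand, pressing with about 8 N, and I let go. All three cameras then showed it seated and level.

**Lift:** I gripped the crucible by its body and raised it slowly, straight up. In the last check:
- The foot was about 126 mm above the bench. That comes from the arm's height, and the scene picture agreed to about one pixel row.
- The tool was tilted about 0.03° and the arm was at rest.
- The force on the wrist was about 3.2 N, the weight of crucible and cover together.
- The cover was still seated in the scene and wrist views.
- The small crucible and small cover had not been touched.

**Disagreements:**
- **Crucible position:** The cameras put the crucible 2 to 5 mm apart. I relied on the wrist view, corrected with the known position of the held cover, and the easy fit bore that out.
- **Grip width:** The reading was about 1 to 2 mm below the true diameters in both grips, which I took to be sensor bias.

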